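# Load the switch carrier on the sloped fixture and close the hold-down bar

### The job

Lay the green carrier that holds the four white switch inserts flat in the sloped nest of the fixture, setting it down rather than dropping it, and let go of it. Then swing the open hold-down bar over it, without slamming it, until it is fully down. Leave the empty carrier, the screwdriver and the grey bin where they are.

Things in the scene. Friction and masses are not known exactly. Their poses are not given: they have to be found in the camera images.
- carrier: Loaded carrier, loose, 0.2 to 0.4 kg: dark green base 56 (x) x 130 (y) x 14 mm high with four white switch inserts in a row, each 40 (x) x 26 (y) mm, at y = -45, -15, 15, 45 mm, standing from 14 to 40 mm above the underside. Origin: centre of the underside; z up. The same after a half turn. Handy grasp: across the inserts (40 mm), at the middle.
- nest: Sloped nest on the fixed blue fixture. Origin: centre of the bed's face, 57 mm above the table; z normal to the bed, x up the slope (0.26 rad, low side towards the robot), y along it to the hinge. Lips 9 mm high enclose 64 (x) x 140 mm (y); the carrier's length lies along y. Hinge cheeks: y 81 to 103, x -21 to 21, 60 mm high; rest post: y -81 to -95, 43 mm high. Base plate 140 x 240 x 10 mm.
- hold_bar (a joint): Angle of the hold-down bar, rad: 0 = fully down (parallel to the bed, nose on the rest post), 1.57 = square to the bed, up to 2.0 = leaning outwards. It starts standing open. A stiff hinge: it stays where it is left.
- bar_hinge (a point): Hinge axis of the bar at y = 92, z = 50 mm in the nest's frame; the axis runs along the nest's x. The bar is steel, 22 mm wide and 12 mm thick, centred on the axis, and runs 184 mm from it (when down, towards the nest's -y); when down it clears the inserts by about 2 mm.
- bar_nose (a point): Middle of the outer (upper when down) face of the bar's orange nose pad, 171 mm from the hinge axis and 7 mm off the bar's centre plane. The pad is 34 mm wide, 26 mm long, 14 mm thick. Its y points from the nose to the hinge, its z out of the outer face.
- empty_carrier: The same green base (56 x 130 x 14 mm) without inserts, with four black pockets. Loose; leave alone. Origin: centre of the underside.
- screwdriver: Screwdriver lying on the bench along its x. Loose; leave alone.
- bin: Open grey plastic bin, 150 x 200 x 75 mm high, with a few white inserts fixed in it. Loose; leave alone. Origin: centre of the underside.
Not all that is in view belongs to the job. There is more than one size of the carrier; the one meant has the size given above.

How it is judged:
On the way:
1. the loaded carrier lies flat in the nest, let go, while the bar still stands open (over 0.8 rad) (x of carrier in the frame of nest between -0.007 and 0.007 m and y of carrier in the frame of nest between -0.008 and 0.008 m and z of carrier in the frame of nest between -0.003 and 0.004 m and angle between the z axis of carrier and the z axis of nest, either way round below 0.06 rad and angle between the y axis of carrier and the y axis of nest, either way round below 0.15 rad and contact force between the fingers and carrier below 0.1 N and value of joint hold_bar above 0.8 rad), for 0.2 s.
At the end, for the whole second after the job is handed in: The loaded carrier lies at rest in the nest, between the lips: origin within 7 mm (x), 8 mm (y) and -3 to +4 mm (z) of the nest's origin in the nest's frame, flat within 0.06 rad, long sides parallel within 0.15 rad; and the hold-down bar is fully down (under 0.05 rad) and still (x of carrier in the frame of nest between -0.007 and 0.007 m and y of carrier in the frame of nest between -0.008 and 0.008 m and z of carrier in the frame of nest between -0.003 and 0.004 m and angle between the z axis of carrier and the z axis of nest, either way round below 0.06 rad and angle between the y axis of carrier and the y axis of nest, either way round below 0.15 rad and value of joint hold_bar below 0.05 rad and velocity of joint hold_bar between -0.05 and 0.05 rad/s and linear speed of carrier below 0.01 m/s); the robot touches nothing.
It fails at once if a bystander (empty carrier, screwdriver or bin) moved by more than 15 mm (distance of any of empty_carrier, screwdriver, bin from where it was at the start of the episode above 0.015 m).
It fails at once if the bar slammed (closing faster than 3 rad/s) (velocity of joint hold_bar below -3 rad/s).
It fails at once if the carrier let go over the nest more than 20 mm above the bed (horizontal distance between carrier and nest below 0.06 m and z of carrier in the frame of nest above 0.02 m and contact force between the fingers and carrier below 0.05 N).
It also fails if it takes over 58 s, if anything falls off the work surface, if the arm or the gripper's body presses on something with over 40 N, if the wrist force passes 120 N, or if a joint passes its speed limit or range.

### The arm

A 6-joint arm with a two-finger parallel gripper is mounted at the origin on the work surface. World frame = base frame: x ahead of the robot, y to its left, z up, the work surface at z = 0. Lengths are in m, angles in rad, forces in N, time in s.
With the tool pointing down it reaches from about 0.375 to 0.975 m from the base axis. Payload 3.8 kg.
Tool frame: the origin (TCP) lies at the very end of the fingers, on their centre line; the grasp point (between the pads) lies bot.grasp_offset behind it (bot.grasp_offset is the distance from the TCP to the grasp point, in m); z points along the fingers, y is the direction in which the jaws open and shut (so a half turn about z gives the same grasp; the last joint's range is limited). The gripper opens to 88 mm and grips with 3 to 60 N. Pads are 18 mm wide; open, the fingers measure 123 mm over their backs; the gripper's body (75 mm by 187 mm) begins 45 mm behind the grasp point.
Start: joints at [-1.146, 0.264, 1.604, -0, 1.274, -0.037], TCP at [0.301, -0.604, 0.239] pointing down, gripper open.
Joint ranges: [-2.63, 2.63], [-0.94, 2.18], [0.31, 2.57], [-1.31, 4.45], [0, 2.66], [-2.55, 2.55]. Speed limits (rad/s): [2.57, 2.57, 3.14, 3.14, 3.14, 3.14].

### API

Orientations are given as a unit quaternion [w, x, y, z].
In Python, from workcell import bot gives the robot as it stands.
- The arm moves only by the shell command python3 -m pendant 'ROWS' [FORCE]. ROWS is JSON, a list of rows, each an object of numbers: "ax", "ay", "az": the turn, a rotation vector about the tool's x, y, z in units of 8 degrees (1.0 is 8 degrees); "tx", "ty", "tz": the shift along the tool's x, y, z in m; "grip": the opening, from 0 (shut) to 1 (fully open). In form: [{"ax": .., "ay": .., "az": .., "tx": .., "ty": .., "tz": .., "grip": ..}, ...]. A call has 1 to 8 rows; each row is the pose to reach, as a shift and turn from the pose measured when the call began, along the tool's axes at that moment; what a row does not reach only later rows make up. A row lasts 1/10 s, in which the tool goes at most 50 mm and 8.59 degrees, less where a joint would pass 70% of its speed; a pose out of reach is approached as far as the arm can. A call with a gripper value outside its range is refused whole. The fingers move at their own pace and stop on an object; FORCE is the grip in N (left out, the last holds). Time passes only in rows, so rows that repeat a pose let the fingers close. It gives the time, the measured TCP pose, the force and the opening at its end, in the units of the state.
- bot.get_obs(): the state, without advancing time (a new reading comes with each control period).
- bot.camera(name): name is "scene" or "top" or "wrist"; returns a dict with "image" (480x640x3 uint8, red, green, blue), "z_map" (480x640 float32, m along the optical axis (not along the pixel's ray), 0 where there is no reading), "fx", "fy", "cx", "cy" (pixels), "extrinsics" (4x4, takes a point from camera to world coordinates). Camera axes: x right, y down, z forward; pixel columns grow to the right and rows downward; lengths in m; the calibration is good to about 2 mm. A picture is of the moment at which its call begins.
- bot.job_done(): hands the job in, once; it reports no verdict.
The state is a dict: "clock": time; "joint_positions": joint angles; "qvel": joint speeds; "joint_torque": joint torques, N m; "tcp_pos": TCP position; "ee_rot": TCP orientation; "force": force on the tool from outside, world axes, zero at the start; "wrist_torque": the same for the moment, N m; "opening": opening from 0.0 (shut) to 1.0 (fully open).
Only numpy, scipy, OpenCV 4.12 (cv2) and the standard library are available. Lean on these libraries where they do the work, as an engineer would, in place of code of your own. Each camera call takes 0.05 s, during which the arm holds its last target. There are 200 camera calls.

## Working session

There is one attempt and no reset: what is moved stays moved. The work goes in short steps, Python scripts to look and compute and a shell command to move; the robot and the scene stay as the last step left them, time stands still between calls to the robot, and variables do not carry over. Pictures are saved under pics/ and viewed, about 8 in all and at most 12, crops included, and the job is handed in when it is done.

```bash
mkdir -p pics; ls; cat > h.py <<'E'
import numpy as np, cv2
from workcell import bot
from scipy.spatial.transform import Rotation as R
def save(n,f): 
    c=bot.camera(n); cv2.imwrite(f'pics/{f}.png',c['image'][:,:,::-1]); np.savez(f'pics/{f}.npz',**c); return c
def cloud(c):
    v,u=np.mgrid[:480,:640]; z=c['z_map']
    p=np.stack([(u-c['cx'])/c['fx']*z,(v-c['cy'])/c['fy']*z,z],-1)
    E=np.array(c['extrinsics']); return p@E[:3,:3].T+E[:3,3]
def obs():
    o=bot.get_obs(); q=np.array(o['ee_rot']); return o,np.array(o['tcp_pos']),R.from_quat(q[[1,2,3,0]])
def delta(P,Rt):
    o,p,r=obs(); return r.inv().apply(np.array(P)-p), (r.inv()*Rt).as_rotvec()/np.radians(8)
E
python3 - <<'E'
from h import *
print(bot.grasp_offset); o=bot.get_obs(); print(o)
for n in('top','scene'):
    c=save(n,n+'0'); print(np.round(c['extrinsics'],3),c['fx'],(c['z_map']>0).mean())
E
```

```text
pics
0.0187
{'clock': 0.0, 'joint_positions': array([-1.14588203e+00,  2.64755963e-01,  1.60533577e+00, -9.08592232e-06,
        1.27370998e+00, -3.69197784e-02]), 'qvel': array([-0.00056087,  0.00084345,  0.00037346,  0.00071613,  0.00120515,
        0.00020929]), 'joint_torque': array([-4.86865902e-04, -5.02103591e+01, -3.56879604e+01,  7.29338103e-02,
        2.92874523e-02, -1.97515046e-04]), 'tcp_pos': array([ 0.3004694 , -0.60365613,  0.23740676]), 'ee_rot': array([-1.08297465e-03,  9.73456022e-01,  2.28871478e-01, -2.17195527e-04]), 'force': array([ 0.09953521, -0.25534104, -0.31592255]), 'wrist_torque': array([-0.03468073, -0.06042314, -0.01589611]), 'opening': 0.9956120989417914}
[[-0.007 -0.982  0.188  0.341]
 [-1.     0.01   0.014  0.035]
 [-0.015 -0.188 -0.982  1.452]
 [ 0.     0.     0.     1.   ]] 594.8054918971767 0.9959212239583334
[[-0.557  0.551 -0.621  1.379]
 [ 0.83   0.368 -0.419  0.553]
 [-0.002 -0.749 -0.662  0.918]
 [ 0.     0.     0.     1.   ]] 580.1858364081289 0.9734049479166667
```

View pics/top0.png

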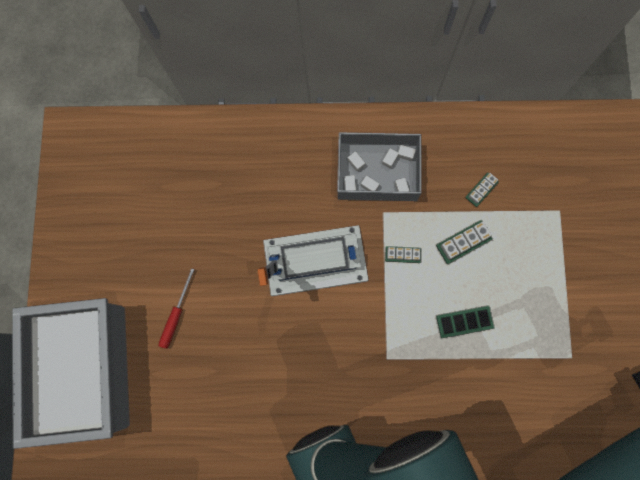

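View pics/scene0.png

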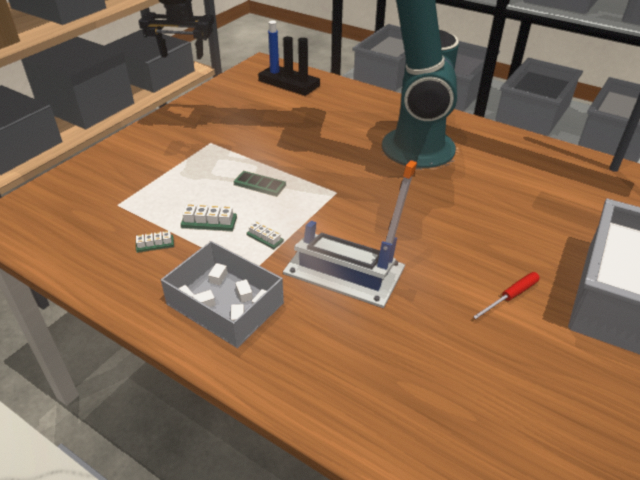

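The top view shows the full-size loaded carrier at (466,242), the empty one at (465,322), and small decoys at (404,254) and (483,190). The nest is at (316,260), with its hinge on the left (+y) side and the orange bar nose at (262,276). The scene view agrees: the bar stands open.

```bash
python3 - <<'E'
from h import *
c=dict(np.load('pics/top0.npz')); P=cloud(c); hsv=cv2.cvtColor(c['image'],cv2.COLOR_RGB2HSV)
def rect(Q): 
    r=cv2.minAreaRect((Q[:,:2]*1000).astype(np.float32)); return np.round(r[0],1),np.round(r[1],1),round(r[2],1)
roi=np.zeros((480,640),bool); roi[210:272,428:500]=1
m=roi&(P[...,2]>0.032); print('inserts',m.sum(),rect(P[m]),np.median(P[m][:,2]))
m=roi&(P[...,2]>0.007); print('base',m.sum(),rect(P[m]))
roi[:]=0; roi[222:300,255:372]=1
m=roi&(P[...,2]>0.005)&(P[...,2]<.02); print('plate',m.sum(),rect(P[m]),np.median(P[m][:,2]))
# bed plane
b=np.zeros_like(roi); b[246:272,295:340]=1
Q=P[b&(P[...,2]>.03)&(P[...,2]<.09)]
for _ in range(4):
    A=np.c_[Q[:,:2],np.ones(len(Q))]; k,*_=np.linalg.lstsq(A,Q[:,2],rcond=None); r=Q[:,2]-A@k; Q=Q[abs(r)<max(.003,1*r.std())]
print('bedplane',k,len(Q),r.std(), 'slope',np.arctan(np.hypot(*k[:2])),'dir',np.degrees(np.arctan2(k[1],k[0])))
# inside points
v,u=np.mgrid[:480,:640]
h=P[...,2]-(P[...,0]*k[0]+P[...,1]*k[1]+k[2])
m=roi&(abs(h)<.004)&(v>236)&(v<284)&(u>278)&(u<352); m=m.astype(np.uint8)
n,l,s,_=cv2.connectedComponentsWithStats(m,connectivity=4); i=1+s[1:,4].argmax(); print('bed',s[i],rect(P[l==i]))
o=(hsv[...,0]>3)&(hsv[...,0]<14)&(hsv[...,1]>200)&(hsv[...,2]>150)&(P[...,2]>.12); o&=roi
print('orange',o.sum(),P[o].mean(0) if o.any() else'',P[o].min(0),P[o].max(0))
bl=(hsv[...,0]>100)&(hsv[...,0]<130)&(hsv[...,1]>100)&roi
n,l,s,cc=cv2.connectedComponentsWithStats(bl.astype(np.uint8))
for i in range(1,n):
    if s[i,4]>15: print('blue',s[i],P[l==i].mean(0),P[l==i].max(0))
m=roi.copy(); m[:]=0; m[130:200,335:425]=1; m&=P[...,2]>.01; print('bin',rect(P[m]))
cv2.imwrite('pics/nestcrop.png',cv2.resize(c['image'][215:305,245:385,::-1],None,fx=5,fy=5,interpolation=cv2.INTER_CUBIC))
E
```

```text
inserts 776 (array([ 500. , -138.3]), array([ 53.5, 466.8]), 36.0) 0.03994376806161315
base 1317 (array([ 540.6, -148.4]), array([182.7, 509.9]), 27.8)
plate 2401 (array([560.5,  92.7]), array([286.3, 191.6]), 89.4) 0.009715157000531383
bedplane [ 0.25278399  0.03470247 -0.08803701] 691 0.0016129620545678371 slope 0.2498243935850462 dir 7.816768630589535
bed [ 283  240   63   35 1279] (array([559.9,  88.5]), array([ 63. , 143.7]), 8.6)Traceback (most recent call last):
  File "<stdin>", line 22, in <module>
    return umr_minimum(a, axis, None, out, keepdims, initial, where)
ValueError: zero-size array to reduction operation minimum which has no identity
```

```bash
python3 - <<'E'
from h import *
c=dict(np.load('pics/top0.npz')); P=cloud(c); hsv=cv2.cvtColor(c['image'],cv2.COLOR_RGB2HSV)
def rect(m):
    n,l,s,_=cv2.connectedComponentsWithStats(m.astype(np.uint8),connectivity=4); i=1+s[1:,4].argmax(); m=l==i
    Q=P[m]; md=np.median(Q,0); Q=Q[np.linalg.norm(Q-md,axis=1)<.17]
    r=cv2.minAreaRect((Q[:,:2]*1000).astype(np.float32)); return m.sum(),np.round(r[0],1),np.round(r[1],1),round(r[2],1),np.round(Q.mean(0),4)
roi=np.zeros((480,640),bool); roi[210:272,428:500]=1
print('inserts',rect(roi&(P[...,2]>0.034)&(P[...,2]<.046)))
print('base',rect(roi&(P[...,2]>0.008)&(P[...,2]<.046)))
roi[:]=0; roi[222:300,252:372]=1
print('plate',rect(roi&(P[...,2]>0.006)&(P[...,2]<.2)))
o=(hsv[...,0]<16)&(hsv[...,1]>180)&roi&(np.mgrid[:480,:640][1]<270)
print('orange',np.round(P[o&(P[...,2]>.1)],3)[::8], hsv[276,262])
bl=(hsv[...,0]>100)&(hsv[...,0]<130)&(hsv[...,1]>100)&roi
n,l,s,cc=cv2.connectedComponentsWithStats(bl.astype(np.uint8))
for i in range(1,n):
    if s[i,4]>15: print('blue',s[i],np.median(P[l==i],0))
# scene orange/bar
c2=dict(np.load('pics/scene0.npz')); P2=cloud(c2); h2=cv2.cvtColor(c2['image'],cv2.COLOR_RGB2HSV)
o=(h2[...,0]<14)&(h2[...,1]>200)&(h2[...,2]>120); o[:155]=0;o[180:]=0;o[:,:395]=0;o[:,425:]=0; o&=P2[...,2]>.1
print('orange2',o.sum(),np.median(P2[o],0),np.percentile(P2[o],[5,95],axis=0))
cv2.imwrite('pics/nestcrop.png',cv2.resize(c['image'][215:305,245:385,::-1],None,fx=5,fy=5,interpolation=cv2.INTER_CUBIC))
E
```

```text
inserts (np.int64(356), array([ 602.6, -278.9]), array([39.8, 58.1]), 28.4, array([ 0.6023, -0.2784,  0.0399]))
base (np.int64(1171), array([ 602.3, -278.5]), array([ 55.9, 129.5]), 28.4, array([ 0.5992, -0.2752,  0.031 ]))
plate (np.int64(5163), array([561. ,  86.1]), array([140.6, 240.9]), 8.4, array([0.5562, 0.0845, 0.0416]))
orange [[0.499 0.188 0.286]] [ 12 171 171]
blue [349 246   7  13  68] [ 0.56427871 -0.00114817  0.09812385]
blue [269 255  10   6  32] [0.54902181 0.1775834  0.11886865]
blue [274 270   7   5  20] [0.51813322 0.1686539  0.10955478]
orange2 122 [0.50000533 0.18651503 0.28073857] [[0.47630849 0.179837   0.2686737 ]
 [0.50669481 0.19190351 0.28809916]]
```

View pics/nestcrop.png

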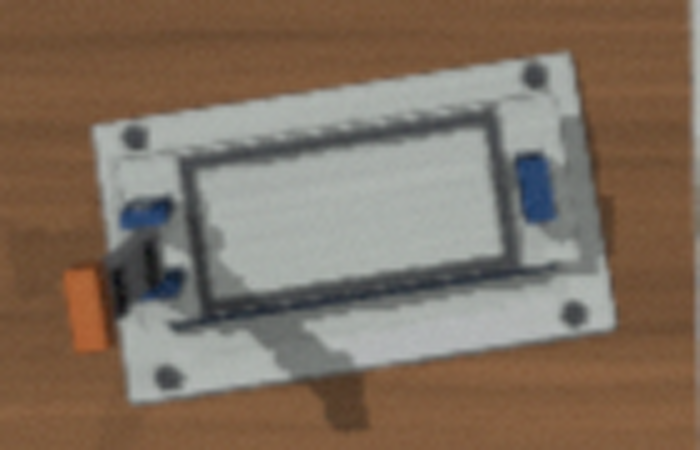

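The crop shows the nest lips centred near (345,215) in the crop. The hinge cheeks are at about (150,245), the rest post at (535,187) and the orange nose at (87,310). The estimates agree: carrier at (0.6025, -0.279) with x yaw 28.4°, and nest at about (0.5605, 0.087, 0.057) with yaw 8.4°. The bar is at about 1.65 rad.

```bash
cat >> h.py <<'E'
def down(yaw): # tool y along world yaw, z down
    y=np.array([np.cos(yaw),np.sin(yaw),0]); z=np.array([0,0,-1.]); return R.from_matrix(np.c_[np.cross(y,z),y,z])
NO=np.array([.5605,.0872,.057]); NY=np.radians(8.4)
RN=R.from_euler('z',NY)*R.from_euler('y',-.26)
def nest(p): return NO+RN.apply(p)
E
python3 - <<'E'
from h import *
print(RN.as_matrix().round(3))
t,a=delta([.6025,-.2788,.15],down(np.radians(28.4))); print(t.round(3),a.round(2))
E
```

```text
[[ 0.956 -0.146 -0.254]
 [ 0.141  0.989 -0.038]
 [ 0.257  0.     0.966]]
[ 0.415 -0.156  0.088] [-1.000e-02 -1.000e-02 -1.149e+01]
```

```bash
python3 -m pendant '[{"tx":0.415,"ty":-0.156,"tz":0.088,"az":-11.49,"grip":1},{"tx":0.415,"ty":-0.156,"tz":0.088,"az":-11.49,"grip":1},{"tx":0.415,"ty":-0.156,"tz":0.088,"az":-11.49,"grip":1},{"tx":0.415,"ty":-0.156,"tz":0.088,"az":-11.49,"grip":1},{"tx":0.415,"ty":-0.156,"tz":0.088,"az":-11.49,"grip":1},{"tx":0.415,"ty":-0.156,"tz":0.088,"az":-11.49,"grip":1},{"tx":0.415,"ty":-0.156,"tz":0.088,"az":-11.49,"grip":1},{"tx":0.415,"ty":-0.156,"tz":0.088,"az":-11.49,"grip":1}]'
python3 - <<'E'
from h import *
t,a=delta([.6025,-.2788,.15],down(np.radians(28.4))); print(t.round(4),a.round(2))
E
```

```text
[ 0.4151 -0.1562  0.0878] [-1.000e-02 -1.000e-02 -1.149e+01]validation failed for argument at $[0]...
```

```bash
python3 -m pendant '[{"ax":0,"ay":0,"az":-11.49,"tx":0.415,"ty":-0.156,"tz":0.088,"grip":1}]'; python3 -m pendant '[{"ax":0,"ay":0,"az":-1,"tx":0.04,"ty":-0.015,"tz":0.008,"grip":1}]'
```

```text
clock: 0.2
tcp_pos: [0.3316, -0.5721, 0.2295]
ee_rot: [0.002, 0.954, 0.3, -0.001]
force: [1.1, -0.9, -0.4]
opening: 0.999
clock: 0.3
tcp_pos: [0.3562, -0.5363, 0.2204]
ee_rot: [0.001, 0.93, 0.367, -0.001]
force: [0.5, 0.7, 0.0]
opening: 1.002
```

All fields are required in each row.

```bash
python3 - <<'E'
from h import *
t,a=delta([.6025,-.2788,.15],down(np.radians(28.4))); print(t.round(4),a.round(2))
E
```

```text
[ 0.3559 -0.0198  0.0696] [ 0.    0.02 -9.41]
```

```bash
python3 -m pendant '[{"ax":0,"ay":0,"az":-9.4,"tx":0.356,"ty":-0.02,"tz":0.07,"grip":1},{"ax":0,"ay":0,"az":-9.4,"tx":0.356,"ty":-0.02,"tz":0.07,"grip":1},{"ax":0,"ay":0,"az":-9.4,"tx":0.356,"ty":-0.02,"tz":0.07,"grip":1},{"ax":0,"ay":0,"az":-9.4,"tx":0.356,"ty":-0.02,"tz":0.07,"grip":1},{"ax":0,"ay":0,"az":-9.4,"tx":0.356,"ty":-0.02,"tz":0.07,"grip":1},{"ax":0,"ay":0,"az":-9.4,"tx":0.356,"ty":-0.02,"tz":0.07,"grip":1},{"ax":0,"ay":0,"az":-9.4,"tx":0.356,"ty":-0.02,"tz":0.07,"grip":1},{"ax":0,"ay":0,"az":-9.4,"tx":0.356,"ty":-0.02,"tz":0.07,"grip":1}]'
python3 - <<'E'
from h import *
t,a=delta([.6025,-.2788,.15],down(np.radians(28.4))); print(t.round(4),a.round(2))
E
```

```text
clock: 1.1
tcp_pos: [0.6042, -0.2741, 0.1476]
ee_rot: [-0.001, 0.558, 0.83, -0.001]
force: [-0.9, -0.4, 0.1]
opening: 1.001
[-0.0037 -0.0034 -0.0024] [-0.01 -0.   -0.77]
```

```bash
python3 -m pendant '[{"ax":0,"ay":0,"az":-0.77,"tx":-0.004,"ty":-0.003,"tz":0,"grip":1},{"ax":0,"ay":0,"az":-0.77,"tx":-0.004,"ty":-0.003,"tz":0,"grip":1},{"ax":0,"ay":0,"az":-0.77,"tx":-0.004,"ty":-0.003,"tz":0,"grip":1}]'
python3 - <<'E'
from h import *
c=save('wrist','w1'); P=cloud(c)
m=(P[...,2]>.034)&(P[...,2]<.046)&(np.linalg.norm(P[...,:2]-[.6025,-.2788],axis=-1)<.09)
r=cv2.minAreaRect((P[m][:,:2]*1000).astype(np.float32)); print(m.sum(),r)
m=(P[...,2]>.008)&(P[...,2]<.046)&(np.linalg.norm(P[...,:2]-[.6025,-.2788],axis=-1)<.09)
print(cv2.minAreaRect((P[m][:,:2]*1000).astype(np.float32)))
t,a=delta([.6025,-.2788,.15],down(np.radians(28.4))); print(t.round(4),a.round(2))
E
```

```text
clock: 1.4
tcp_pos: [0.6026, -0.2788, 0.1471]
ee_rot: [-0.001, 0.513, 0.858, -0.001]
force: [-0.7, 0.2, -0.4]
opening: 1.002
7240 ((601.41357421875, -277.5724792480469), (40.11874008178711, 116.16930389404297), 28.443784713745117)
((601.3930053710938, -277.492431640625), (56.17810821533203, 129.7466583251953), 28.48566436767578)
[ 0.0004  0.0001 -0.0026] [-0.01 -0.   -0.02]
```

View pics/w1.png

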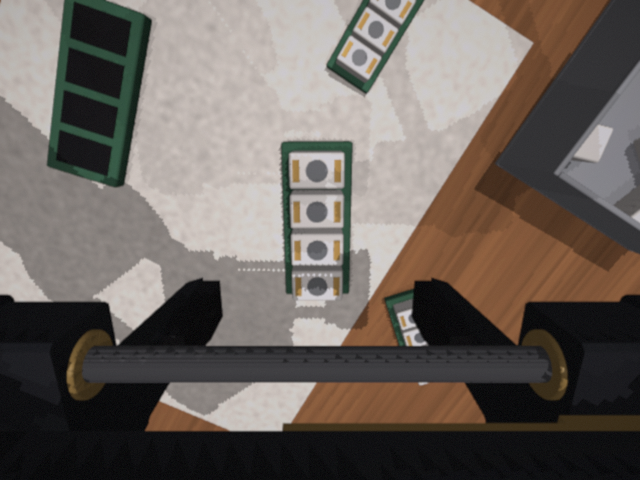

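The wrist view shows the carrier at columns 283–350, rows 142–300, centred between the fingers (220 and 415) and parallel to them. The empty carrier (100,90) and the decoys are clear. I'll descend with the jaws partly open.

```bash
python3 -m pendant '[{"ax":0,"ay":0,"az":0,"tx":0.001,"ty":0,"tz":0.04,"grip":0.8},{"ax":0,"ay":0,"az":0,"tx":0.001,"ty":0,"tz":0.08,"grip":0.8},{"ax":0,"ay":0,"az":0,"tx":0.001,"ty":0,"tz":0.105,"grip":0.8},{"ax":0,"ay":0,"az":0,"tx":0.001,"ty":0,"tz":0.12,"grip":0.8},{"ax":0,"ay":0,"az":0,"tx":0.001,"ty":0,"tz":0.126,"grip":0.8},{"ax":0,"ay":0,"az":0,"tx":0.001,"ty":0,"tz":0.129,"grip":0.8},{"ax":0,"ay":0,"az":0,"tx":0.001,"ty":0,"tz":0.129,"grip":0.8}]' 25
python3 -m pendant '[{"ax":0,"ay":0,"az":0,"tx":0,"ty":0,"tz":0,"grip":0.4},{"ax":0,"ay":0,"az":0,"tx":0,"ty":0,"tz":0,"grip":0.3},{"ax":0,"ay":0,"az":0,"tx":0,"ty":0,"tz":0,"grip":0.3},{"ax":0,"ay":0,"az":0,"tx":0,"ty":0,"tz":0,"grip":0.3},{"ax":0,"ay":0,"az":0,"tx":0,"ty":0,"tz":0,"grip":0.3},{"ax":0,"ay":0,"az":0,"tx":0,"ty":0,"tz":0,"grip":0.3}]' 25
```

```text
clock: 2.15
tcp_pos: [0.6027, -0.279, 0.0196]
ee_rot: [0.0, 0.514, 0.858, -0.001]
force: [0.2, -0.2, 0.6]
opening: 0.804
clock: 2.75
tcp_pos: [0.603, -0.2791, 0.0202]
ee_rot: [0.001, 0.514, 0.858, -0.001]
force: [-1.4, -0.2, 3.9]
opening: 0.452
```

```bash
python3 -m pendant '[{"ax":0,"ay":0,"az":0,"tx":0,"ty":0,"tz":-0.01,"grip":0.3},{"ax":0,"ay":0,"az":0,"tx":0,"ty":0,"tz":-0.04,"grip":0.3},{"ax":0,"ay":0,"az":0,"tx":0,"ty":0,"tz":-0.08,"grip":0.3},{"ax":0,"ay":0,"az":0,"tx":0,"ty":0,"tz":-0.12,"grip":0.3},{"ax":0,"ay":0,"az":0,"tx":0,"ty":0,"tz":-0.15,"grip":0.3},{"ax":0,"ay":0,"az":0,"tx":0,"ty":0,"tz":-0.15,"grip":0.3}]' 25
python3 - <<'E'
from h import *
c=dict(np.load('pics/w1.npz')); E=c['extrinsics']; r=down(np.radians(28.4))
print('cam in tool',r.inv().apply(E[:3,3]-[.6026,-.2788,.1471]).round(3))
RT=RN*R.from_euler('x',np.pi)  # z=-nz, x=nx
Y=RN.as_matrix()[:,0]; Z=-RN.as_matrix()[:,2]; RT=R.from_matrix(np.c_[np.cross(Y,Z),Y,Z])
t,a=delta(nest([0,0,.1]),RT); print(nest([0,0,.1]),t.round(4),a.round(2))
E
cat >> h.py <<'E'
_Y=RN.as_matrix()[:,0]; _Z=-RN.as_matrix()[:,2]; RT=R.from_matrix(np.c_[np.cross(_Y,_Z),_Y,_Z])
E
```

```text
clock: 3.35
tcp_pos: [0.606, -0.2804, 0.1762]
ee_rot: [0.006, 0.514, 0.858, -0.0]
force: [1.3, 1.0, -3.2]
opening: 0.451
cam in tool [ 0.072  0.    -0.146]
[0.53506773 0.08344449 0.153639  ] [0.3544 0.1092 0.0197] [-1.79 -0.26  2.47]
```

The grip holds: the opening is 0.451, about 40 mm. Next is a hover over the nest, tilted to match, slightly on the -y side.

```bash
python3 -m pendant '[{"ax":0,"ay":0,"az":0.3,"tx":0.04,"ty":0.012,"tz":0,"grip":0.3},{"ax":-0.4,"ay":-0.05,"az":0.6,"tx":0.08,"ty":0.025,"tz":0,"grip":0.3},{"ax":-0.7,"ay":-0.1,"az":1.0,"tx":0.12,"ty":0.04,"tz":0,"grip":0.3},{"ax":-1.0,"ay":-0.15,"az":1.4,"tx":0.165,"ty":0.053,"tz":0,"grip":0.3},{"ax":-1.3,"ay":-0.2,"az":1.8,"tx":0.21,"ty":0.068,"tz":0,"grip":0.3},{"ax":-1.6,"ay":-0.24,"az":2.2,"tx":0.255,"ty":0.08,"tz":0.005,"grip":0.3},{"ax":-1.79,"ay":-0.26,"az":2.47,"tx":0.295,"ty":0.095,"tz":0.01,"grip":0.3},{"ax":-1.79,"ay":-0.26,"az":2.47,"tx":0.32,"ty":0.102,"tz":0.015,"grip":0.3}]' 25
python3 - <<'E'
from h import *
c=save('scene','scene1'); cv2.imwrite('pics/s1c.png',cv2.resize(c['image'][60:340,200:480,::-1],None,fx=2,fy=2))
t,a=delta(nest([0,-.02,.1]),RT); print(t.round(4),a.round(2))
E
```

```text
clock: 4.15
tcp_pos: [0.5409, 0.0522, 0.155]
ee_rot: [0.082, 0.648, 0.751, 0.097]
force: [0.6, -0.2, -2.7]
opening: 0.454
[ 0.0094 -0.0003  0.0002] [-0.06 -0.03  0.01]
```

View pics/s1c.png

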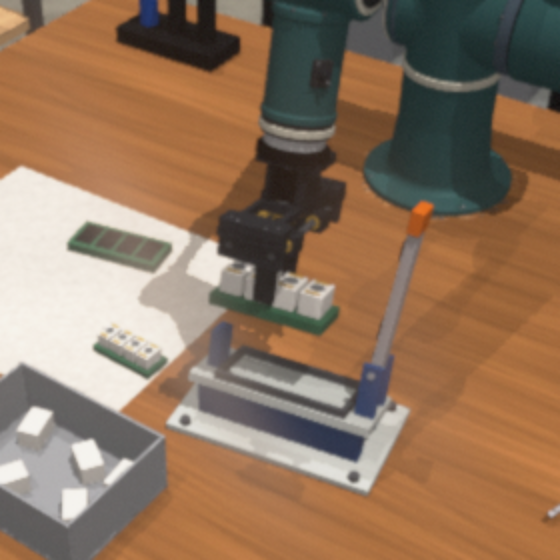

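The scene crop shows the carrier held level with the nest, at (275,300). The nest below is at (290,380) and the bar stands open at (400,290). The hand has room beside the bar. I'll check from close by how the carrier sits in the hand and where the nest is.

```bash
python3 -m pendant '[{"ax":-0.06,"ay":-0.03,"az":0,"tx":0.01,"ty":0,"tz":0,"grip":0.3},{"ax":-0.06,"ay":-0.03,"az":0,"tx":0.01,"ty":0,"tz":0,"grip":0.3},{"ax":-0.06,"ay":-0.03,"az":0,"tx":0.01,"ty":0,"tz":0,"grip":0.3}]' 25
python3 - <<'E'
from h import *
c=save('wrist','w2'); P=cloud(c); hsv=cv2.cvtColor(c['image'],cv2.COLOR_RGB2HSV)
o,p,r=obs(); T=(P-p)@r.as_matrix()   # tool frame
N=(P-NO)@RN.as_matrix()  # nest frame
print('tcp nest',(RN.inv().apply(p-NO)).round(4), delta(nest([0,0,.1]),RT))
g=(hsv[...,0]>55)&(hsv[...,0]<90)&(hsv[...,1]>80)&(abs(T[...,2]-.006)<.02)&(abs(T[...,1])<.05)&(T[...,0]>0)&(T[...,0]<.09)
q=T[g]; print('green tool',g.sum(),np.percentile(q,[2,98],axis=0).round(4),'z',np.median(q[:,2]))
ins=(T[...,2]>-.035)&(T[...,2]<-.010)&(abs(T[...,1])<.04)&(T[...,0]>.015)&(T[...,0]<.09)&(hsv[...,1]<80); q=T[ins]
print('ins tool',ins.sum(),np.percentile(q,[2,98],axis=0).round(4))
A=np.c_[q[:,:2],np.ones(len(q))]; print('plane',np.linalg.lstsq(A,q[:,2],rcond=None)[0].round(4))
b=(abs(N[...,0])<.05)&(abs(N[...,1])<.1)&(abs(N[...,2])<.0035)
n,l,s,_=cv2.connectedComponentsWithStats(b.astype(np.uint8),connectivity=4)
for i in range(1,n):
  if s[i,4]>200: print('bed',s[i],np.percentile(N[l==i],[1,50,99],axis=0).round(4))
E
```

```text
clock: 4.5
tcp_pos: [0.5368, 0.0641, 0.1519]
ee_rot: [0.084, 0.647, 0.751, 0.097]
force: [0.4, -0.4, -2.8]
opening: 0.451
tcp nest [-0.0007 -0.0198  0.0991] (array([ 0.019835  ,  0.00070185, -0.00088681]), array([-0.01319686,  0.00333304,  0.00554301]))
green tool 3521 [[ 0.0099 -0.0277  0.0052]
 [ 0.0673  0.0259  0.0081]] z 0.006614278637162433
ins tool 10391 [[ 0.0162 -0.0201 -0.021 ]
 [ 0.0605  0.0179 -0.0119]]
plane [ 0.0018 -0.0015 -0.0192]
bed [ 256   56  126   37 3135] [[-0.04    0.0788 -0.0013]
 [-0.001   0.0872  0.0003]
 [ 0.0385  0.0995  0.0021]]
bed [ 269  104  100   42 4065] [[-0.0325  0.0454 -0.0013]
 [-0.0009  0.0589  0.0003]
 [ 0.0311  0.0715  0.002 ]]
```

View pics/w2.png

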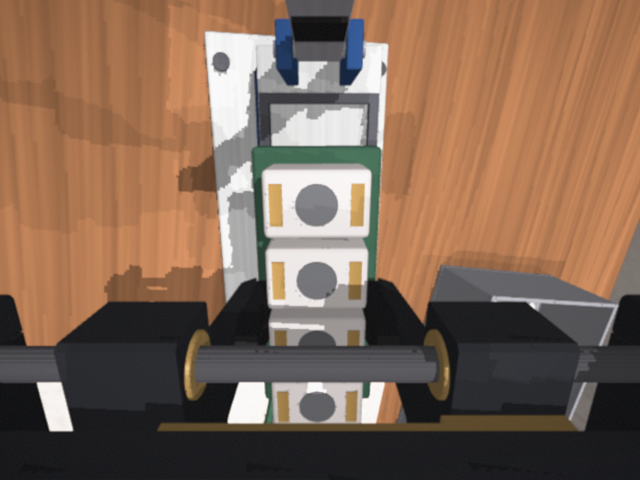

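The wrist view shows the carrier square to the nest, with its far edge at row 147. The nest end lip is at rows 95–148 and the hinge cheeks at (285,50) and (355,50). The carrier sits about 2.5 mm towards the hinge relative to the TCP, so the target is TCP nest y ≈ -0.001.

```bash
python3 -m pendant '[{"ax":0,"ay":0,"az":0,"tx":0.01,"ty":0.0007,"tz":0.005,"grip":0.3},{"ax":0,"ay":0,"az":0,"tx":0.019,"ty":0.0007,"tz":0.015,"grip":0.3},{"ax":0,"ay":0,"az":0,"tx":0.019,"ty":0.0007,"tz":0.03,"grip":0.3},{"ax":0,"ay":0,"az":0,"tx":0.019,"ty":0.0007,"tz":0.045,"grip":0.3},{"ax":0,"ay":0,"az":0,"tx":0.019,"ty":0.0007,"tz":0.055,"grip":0.3},{"ax":0,"ay":0,"az":0,"tx":0.019,"ty":0.0007,"tz":0.06,"grip":0.3},{"ax":0,"ay":0,"az":0,"tx":0.019,"ty":0.0007,"tz":0.06,"grip":0.3}]' 25
python3 - <<'E'
from h import *
o,p,r=obs(); print('tcp nest',(RN.inv().apply(p-NO)).round(4), delta(nest([0,-.001,.021]),RT),o['force'])
E
```

```text
clock: 5.25
tcp_pos: [0.55, 0.0849, 0.0935]
ee_rot: [0.084, 0.648, 0.751, 0.097]
force: [-0.0, -0.4, -4.1]
opening: 0.453
tcp nest [-0.001  -0.0008  0.0381] (array([-0.00023432,  0.00103919,  0.0170528 ]), array([-0.02836896,  0.00251099,  0.00447508])) [-0.00737297 -0.41894449 -4.06951651]
```

```bash
python3 -m pendant '[{"ax":0,"ay":0,"az":0,"tx":0,"ty":0.001,"tz":0.004,"grip":0.3},{"ax":0,"ay":0,"az":0,"tx":0,"ty":0.001,"tz":0.008,"grip":0.3},{"ax":0,"ay":0,"az":0,"tx":0,"ty":0.001,"tz":0.011,"grip":0.3},{"ax":0,"ay":0,"az":0,"tx":0,"ty":0.001,"tz":0.013,"grip":0.3},{"ax":0,"ay":0,"az":0,"tx":0,"ty":0.001,"tz":0.015,"grip":0.3},{"ax":0,"ay":0,"az":0,"tx":0,"ty":0.001,"tz":0.0165,"grip":0.3},{"ax":0,"ay":0,"az":0,"tx":0,"ty":0.001,"tz":0.0165,"grip":0.3}]' 25
python3 - <<'E'
from h import *
o,p,r=obs(); print('tcp nest',(RN.inv().apply(p-NO)).round(4), delta(nest([0,-.001,.021]),RT),o['force'])
E
```

```text
clock: 5.95
tcp_pos: [0.555, 0.0856, 0.0777]
ee_rot: [0.084, 0.648, 0.751, 0.096]
force: [-0.3, 0.1, -4.6]
opening: 0.453
tcp nest [-0.0001 -0.0008  0.0214] (array([-0.00024231,  0.00015159,  0.00042807]), array([-0.02988284,  0.00236637,  0.00430846])) [-0.30384952  0.06333809 -4.58060959]
```

```bash
python3 -m pendant '[{"ax":0,"ay":0,"az":0,"tx":0,"ty":0,"tz":0.0005,"grip":0.3},{"ax":0,"ay":0,"az":0,"tx":0,"ty":0,"tz":0.001,"grip":0.3},{"ax":0,"ay":0,"az":0,"tx":0,"ty":0,"tz":0.001,"grip":0.3}]' 25; python3 -m pendant '[{"ax":0,"ay":0,"az":0,"tx":0,"ty":0,"tz":0.0006,"grip":0.3},{"ax":0,"ay":0,"az":0,"tx":0,"ty":0,"tz":0.001,"grip":0.3},{"ax":0,"ay":0,"az":0,"tx":0,"ty":0,"tz":0.001,"grip":0.3}]' 25
```

```text
clock: 6.25
tcp_pos: [0.5553, 0.0856, 0.0767]
ee_rot: [0.084, 0.648, 0.751, 0.096]
force: [-0.4, -0.1, -2.4]
opening: 0.45
clock: 6.55
tcp_pos: [0.5553, 0.0857, 0.0766]
ee_rot: [0.083, 0.648, 0.751, 0.096]
force: [-6.6, -0.7, 7.0]
opening: 0.45
```

Contact on the bed is confirmed (the force rose to about 10 N). I'll release and back off along the bed normal.

```bash
python3 -m pendant '[{"ax":0,"ay":0,"az":0,"tx":0,"ty":0,"tz":0,"grip":0.55},{"ax":0,"ay":0,"az":0,"tx":0,"ty":0,"tz":0,"grip":0.65},{"ax":0,"ay":0,"az":0,"tx":0,"ty":0,"tz":0,"grip":0.7},{"ax":0,"ay":0,"az":0,"tx":0,"ty":0,"tz":0,"grip":0.7},{"ax":0,"ay":0,"az":0,"tx":0,"ty":0,"tz":0,"grip":0.7}]'
python3 -m pendant '[{"ax":0,"ay":0,"az":0,"tx":0,"ty":0,"tz":-0.02,"grip":0.7},{"ax":0,"ay":0,"az":0,"tx":0,"ty":0,"tz":-0.05,"grip":0.7},{"ax":0,"ay":0,"az":0,"tx":0,"ty":0,"tz":-0.09,"grip":0.7},{"ax":0,"ay":0,"az":0,"tx":-0.02,"ty":0,"tz":-0.12,"grip":0.7},{"ax":0,"ay":0,"az":0,"tx":-0.04,"ty":0,"tz":-0.14,"grip":0.7},{"ax":0,"ay":0,"az":0,"tx":-0.04,"ty":0,"tz":-0.14,"grip":0.7}]'
python3 - <<'E'
from h import *
c=save('wrist','w3'); P=cloud(c); hsv=cv2.cvtColor(c['image'],cv2.COLOR_RGB2HSV); N=(P-NO)@RN.as_matrix()
o,p,r=obs(); print('tcp nest',(RN.inv().apply(p-NO)).round(4),o['joint_positions'].round(2))
near=(abs(N[...,0])<.05)&(abs(N[...,1])<.078)
m=near&(N[...,2]>.03)&(N[...,2]<.05); q=N[m]; print('ins',m.sum(),np.percentile(q,[1,50,99],axis=0).round(4)); A=np.c_[q[:,:2],np.ones(len(q))]; print(np.linalg.lstsq(A,q[:,2],rcond=None)[0].round(4))
print(cv2.minAreaRect((q[:,:2]*1000).astype(np.float32)))
g=near&(hsv[...,0]>55)&(hsv[...,0]<90)&(hsv[...,1]>80)&(abs(N[...,2]-.014)<.006); q=N[g]; print('green',g.sum(),np.percentile(q,[1,50,99],axis=0).round(4))
E
```

```text
clock: 7.05
tcp_pos: [0.5555, 0.0857, 0.0767]
ee_rot: [0.084, 0.648, 0.751, 0.096]
force: [-0.0, -0.4, 0.6]
opening: 0.701
clock: 7.65
tcp_pos: [0.5287, 0.0396, 0.2165]
ee_rot: [0.087, 0.648, 0.75, 0.099]
force: [-0.2, -0.3, 0.7]
opening: 0.696
tcp nest [ 0.0022 -0.0415  0.162 ] [ 0.01 -0.16  2.12  0.04  0.93 -0.16]
ins 7278 [[-0.0195 -0.0548  0.0352]
 [-0.0001  0.0074  0.0404]
 [ 0.0193  0.0581  0.0423]]
[0.0024 0.002  0.0403]
((-0.179595947265625, 1.459381103515625), (40.022586822509766, 115.27823638916016), 0.22504661977291107)
green 1786 [[-0.0266 -0.0593  0.0125]
 [ 0.0135  0.0203  0.0143]
 [ 0.0269  0.0652  0.0159]]
```

View pics/w3.png

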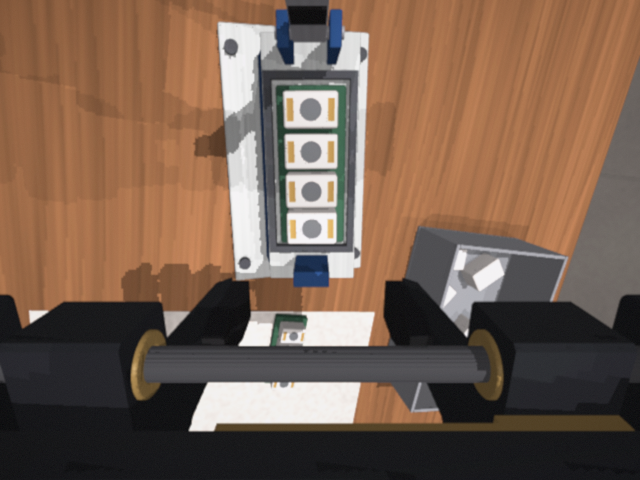

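The wrist view shows the carrier at rest inside the lips, columns 278–347 and rows 83–243. Measured in the nest frame its offset is (-0.2, +1.5) mm, the insert tops are at 40.3 mm (nominal 40), and the tilt is under 0.003. Next I'll take the fingers, shut, round to the outer side of the bar, after measuring the bar in the nest frame.

```bash
python3 - <<'E'
from h import *
c2=dict(np.load('pics/scene0.npz')); P2=cloud(c2); h2=cv2.cvtColor(c2['image'],cv2.COLOR_RGB2HSV)
o=(h2[...,0]<14)&(h2[...,1]>200)&(h2[...,2]>120); o[:155]=0;o[180:]=0;o[:,:395]=0;o[:,425:]=0; o&=P2[...,2]>.1
N=(P2-NO)@RN.as_matrix(); print('pad',np.percentile(N[o],[3,25,50,75,97],axis=0).round(4))
m=(abs(N[...,0])<.02)&(N[...,1]>.07)&(N[...,1]<.15)&(N[...,2]>.08)&(N[...,2]<.195); q=N[m]
print('bar',m.sum(),np.polyfit(q[:,2],q[:,1],1),np.percentile(q,[5,50,95],axis=0).round(3))
print(delta(nest([.13,0,.2]),RT))
E
```

```text
pad [[-0.0118  0.1006  0.2153]
 [ 0.0027  0.104   0.2224]
 [ 0.0138  0.1075  0.2287]
 [ 0.0163  0.1112  0.2348]
 [ 0.0194  0.113   0.2362]]
bar 417 [0.07589731 0.08939291] [[-0.005  0.091  0.086]
 [ 0.01   0.1    0.14 ]
 [ 0.013  0.108  0.19 ]]
(array([ 0.04163238,  0.12771357, -0.03811476]), array([-0.00154907,  0.00867507, -0.00816989]))
```

```bash
python3 -m pendant '[{"ax":0,"ay":0,"az":0,"tx":0,"ty":0.045,"tz":-0.015,"grip":0.3},{"ax":0,"ay":0,"az":0,"tx":0,"ty":0.09,"tz":-0.03,"grip":0},{"ax":0,"ay":0,"az":0,"tx":0,"ty":0.13,"tz":-0.038,"grip":0},{"ax":0,"ay":0,"az":0,"tx":0.04,"ty":0.13,"tz":-0.038,"grip":0},{"ax":0,"ay":0,"az":0,"tx":0.085,"ty":0.13,"tz":-0.038,"grip":0},{"ax":0,"ay":0,"az":0,"tx":0.13,"ty":0.13,"tz":-0.038,"grip":0},{"ax":0,"ay":0,"az":0,"tx":0.17,"ty":0.13,"tz":-0.038,"grip":0},{"ax":0,"ay":0,"az":0,"tx":0.2,"ty":0.13,"tz":-0.038,"grip":0}]' 20
python3 - <<'E'
from h import *
o,p,r=obs(); print('tcp nest',(RN.inv().apply(p-NO)).round(4),o['joint_positions'].round(2),o['force'])
print(delta(nest([0,.16,.2]),RT))
E
```

```text
clock: 8.5
tcp_pos: [0.6115, 0.2582, 0.281]
ee_rot: [0.084, 0.648, 0.751, 0.096]
force: [0.1, -0.1, -0.8]
opening: 0.009
tcp nest [0.1305 0.1617 0.1971] [ 0.39  0.07  1.77 -0.07  1.05  0.28] [ 0.13685545 -0.12729951 -0.84115107]
(array([-0.0016265 , -0.13053499, -0.00239886]), array([-0.02838016,  0.0058563 ,  0.00342035]))
```

```bash
python3 -m pendant '[{"ax":0,"ay":0,"az":0,"tx":0,"ty":-0.04,"tz":-0.007,"grip":0},{"ax":0,"ay":0,"az":0,"tx":0,"ty":-0.08,"tz":-0.007,"grip":0},{"ax":0,"ay":0,"az":0,"tx":0,"ty":-0.115,"tz":-0.007,"grip":0},{"ax":0,"ay":0,"az":0,"tx":0,"ty":-0.13,"tz":-0.007,"grip":0},{"ax":0,"ay":0,"az":0,"tx":0,"ty":-0.13,"tz":-0.007,"grip":0},{"ax":0,"ay":0,"az":0,"tx":0,"ty":-0.13,"tz":-0.007,"grip":0}]' 20
python3 - <<'E'
from h import *
c=save('scene','scene2'); cv2.imwrite('pics/s2c.png',cv2.resize(c['image'][60:340,240:520,::-1],None,fx=2,fy=2))
o,p,r=obs(); print('tcp nest',(RN.inv().apply(p-NO)).round(4),o['joint_positions'].round(2),o['force'])
p0=RN.inv().apply(p-NO); w=.009
for th in np.r_[np.arange(1.55,-.01,-.1),0]:
    C=np.array([0,.092-.166*np.cos(th)+.007*np.sin(th),.05+.166*np.sin(th)+.007*np.cos(th)])
    T=C+[0,w,0]; print(round(th,2),(T).round(4),'tx,tz',(T[1]-p0[1]).round(3),(p0[2]-T[2]).round(3))
E
```

```text
clock: 9.1
tcp_pos: [0.4862, 0.24, 0.2549]
ee_rot: [0.084, 0.648, 0.751, 0.097]
force: [-0.7, 0.1, 0.1]
opening: 0.005
tcp nest [0.0021 0.1619 0.2048] [ 0.46 -0.15  2.03 -0.09  1.02  0.35] [-0.64322434  0.35568404  0.23193241]
1.55 [0.     0.1045 0.2161] tx,tz -0.057 -0.011
1.45 [0.     0.0879 0.2156] tx,tz -0.074 -0.011
1.35 [0.     0.0715 0.2135] tx,tz -0.09 -0.009
1.25 [0.     0.0553 0.2097] tx,tz -0.107 -0.005
1.15 [0.     0.0396 0.2044] tx,tz -0.122 0.0
1.05 [0.     0.0245 0.1975] tx,tz -0.137 0.007
0.95 [0.     0.0101 0.1891] tx,tz -0.152 0.016
0.85 [ 0.     -0.0033  0.1793] tx,tz -0.165 0.025
0.75 [ 0.     -0.0157  0.1683] tx,tz -0.178 0.036
0.65 [ 0.     -0.0269  0.156 ] tx,tz -0.189 0.049
0.55 [ 0.     -0.0369  0.1427] tx,tz -0.199 0.062
0.45 [ 0.     -0.0454  0.1285] tx,tz -0.207 0.076
0.35 [ 0.     -0.0525  0.1135] tx,tz -0.214 0.091
0.25 [ 0.     -0.0581  0.0979] tx,tz -0.22 0.107
0.15 [ 0.     -0.0621  0.0817] tx,tz -0.224 0.123
0.05 [ 0.     -0.0644  0.0653] tx,tz -0.226 0.139
0.0 [ 0.    -0.065  0.057] tx,tz -0.227 0.148
```

View pics/s2c.png

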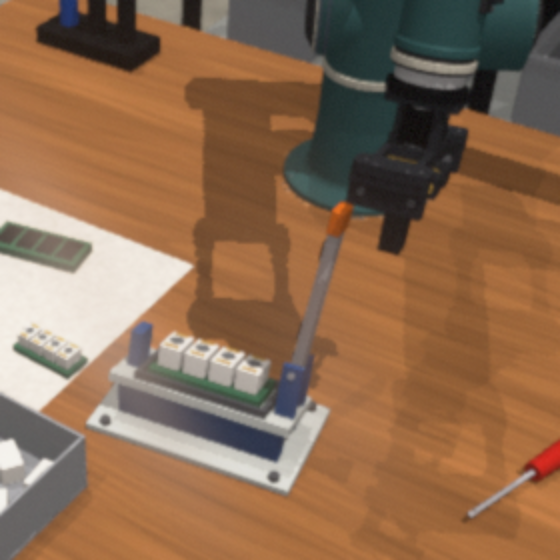

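The crop shows the shut fingers at (395,230), on the outer side of the orange nose at (340,215). The carrier is in the nest at (215,370). I'll follow the arc at about 0.8 rad/s.

```bash
python3 -m pendant '[{"ax":0,"ay":0,"az":0,"tx":-0.015,"ty":-0.001,"tz":-0.004,"grip":0},{"ax":0,"ay":0,"az":0,"tx":-0.03,"ty":-0.002,"tz":-0.008,"grip":0},{"ax":0,"ay":0,"az":0,"tx":-0.038,"ty":-0.002,"tz":-0.008,"grip":0},{"ax":0,"ay":0,"az":0,"tx":-0.046,"ty":-0.002,"tz":-0.008,"grip":0},{"ax":0,"ay":0,"az":0,"tx":-0.054,"ty":-0.002,"tz":-0.01,"grip":0},{"ax":0,"ay":0,"az":0,"tx":-0.064,"ty":-0.002,"tz":-0.011,"grip":0},{"ax":0,"ay":0,"az":0,"tx":-0.074,"ty":-0.002,"tz":-0.011,"grip":0}]' 20
python3 - <<'E'
from h import *
o,p,r=obs(); print('tcp nest',(RN.inv().apply(p-NO)).round(4),o['force'])
c=save('scene','scene3'); P2=cloud(c); h2=cv2.cvtColor(c['image'],cv2.COLOR_RGB2HSV); N=(P2-NO)@RN.as_matrix()
k=(h2[...,0]<14)&(h2[...,1]>200)&(h2[...,2]>120)&(abs(N[...,0])<.03)&(N[...,2]>.1); q=np.median(N[k],0); print(q,'theta',np.arctan2(q[2]-.05,.092-q[1]))
E
```

```text
clock: 9.85
tcp_pos: [0.4929, 0.1656, 0.2654]
ee_rot: [0.084, 0.648, 0.751, 0.097]
force: [1.0, 1.7, -0.7]
opening: 0.008
tcp nest [0.     0.0874 0.2156] [ 0.95816168  1.68825211 -0.67559868]
[0.01571163 0.06676505 0.23357052] theta 1.434185196752608
```

```bash
python3 -m pendant '[{"ax":0,"ay":0,"az":0,"tx":-0.016,"ty":0,"tz":0.002,"grip":0},{"ax":0,"ay":0,"az":0,"tx":-0.032,"ty":0,"tz":0.006,"grip":0},{"ax":0,"ay":0,"az":0,"tx":-0.048,"ty":0,"tz":0.011,"grip":0},{"ax":0,"ay":0,"az":0,"tx":-0.063,"ty":0,"tz":0.018,"grip":0},{"ax":0,"ay":0,"az":0,"tx":-0.077,"ty":0,"tz":0.0265,"grip":0},{"ax":0,"ay":0,"az":0,"tx":-0.091,"ty":0,"tz":0.036,"grip":0},{"ax":0,"ay":0,"az":0,"tx":-0.103,"ty":0,"tz":0.047,"grip":0},{"ax":0,"ay":0,"az":0,"tx":-0.114,"ty":0,"tz":0.06,"grip":0}]' 20
python3 - <<'E'
from h import *
o,p,r=obs(); print('tcp nest',(RN.inv().apply(p-NO)).round(4),o['force'])
c=save('scene','scene4'); P2=cloud(c); h2=cv2.cvtColor(c['image'],cv2.COLOR_RGB2HSV); N=(P2-NO)@RN.as_matrix()
k=(h2[...,0]<14)&(h2[...,1]>200)&(h2[...,2]>120)&(abs(N[...,0])<.03)&(N[...,2]>.05); q=np.median(N[k],0); print(q,'theta',np.arctan2(q[2]-.05,.092-q[1]))
p0=RN.inv().apply(p-NO); w=.009
for th in (.55,.45,.35,.25,.15,.1,.05,0):
    T=np.array([0,.092-.166*np.cos(th)+.007*np.sin(th)+w,.05+.166*np.sin(th)+.007*np.cos(th)]); print(th,'tx,tz',(T[1]-p0[1]).round(4),(p0[2]-T[2]).round(4))
E
```

```text
clock: 10.7
tcp_pos: [0.5249, 0.0526, 0.2073]
ee_rot: [0.085, 0.648, 0.751, 0.096]
force: [-0.2, 0.1, 1.5]
opening: 0.008
tcp nest [-0.0003 -0.029   0.1556] [-0.16696002  0.13029949  1.52723937]
[ 0.01665758 -0.05058629  0.16082135] theta 0.6606974189980828
0.55 tx,tz -0.0079 0.0129
0.45 tx,tz -0.0164 0.0271
0.35 tx,tz -0.0235 0.0421
0.25 tx,tz -0.0291 0.0578
0.15 tx,tz -0.0331 0.0739
0.1 tx,tz -0.0345 0.0821
0.05 tx,tz -0.0354 0.0903
0 tx,tz -0.036 0.0986
```

```bash
python3 -m pendant '[{"ax":0,"ay":0,"az":0,"tx":-0.008,"ty":0,"tz":0.013,"grip":0},{"ax":0,"ay":0,"az":0,"tx":-0.0165,"ty":0,"tz":0.027,"grip":0},{"ax":0,"ay":0,"az":0,"tx":-0.0235,"ty":0,"tz":0.042,"grip":0},{"ax":0,"ay":0,"az":0,"tx":-0.029,"ty":0,"tz":0.058,"grip":0},{"ax":0,"ay":0,"az":0,"tx":-0.033,"ty":0,"tz":0.071,"grip":0},{"ax":0,"ay":0,"az":0,"tx":-0.0345,"ty":0,"tz":0.081,"grip":0},{"ax":0,"ay":0,"az":0,"tx":-0.0355,"ty":0,"tz":0.089,"grip":0},{"ax":0,"ay":0,"az":0,"tx":-0.036,"ty":0,"tz":0.094,"grip":0}]' 20
python3 - <<'E'
from h import *
o,p,r=obs(); print('tcp nest',(RN.inv().apply(p-NO)).round(4),o['force'])
E
```

```text
clock: 11.55
tcp_pos: [0.5525, 0.0191, 0.1127]
ee_rot: [0.083, 0.648, 0.751, 0.094]
force: [-0.7, 0.6, 1.0]
opening: 0.008
tcp nest [-0.003  -0.0662  0.0584] [-0.7146081   0.55413798  0.96480686]
```

```bash
python3 -m pendant '[{"ax":0,"ay":0,"az":0,"tx":0,"ty":0.002,"tz":0.001,"grip":0},{"ax":0,"ay":0,"az":0,"tx":0,"ty":0.002,"tz":0.002,"grip":0},{"ax":0,"ay":0,"az":0,"tx":0,"ty":0.002,"tz":0.002,"grip":0}]'; python3 -m pendant '[{"ax":0,"ay":0,"az":0,"tx":0,"ty":0,"tz":0.0007,"grip":0},{"ax":0,"ay":0,"az":0,"tx":0,"ty":0,"tz":0.0012,"grip":0},{"ax":0,"ay":0,"az":0,"tx":0,"ty":0,"tz":0.0012,"grip":0}]'
```

```text
clock: 11.85
tcp_pos: [0.5528, 0.0192, 0.1117]
ee_rot: [0.082, 0.648, 0.751, 0.093]
force: [-13.2, -3.2, 12.1]
opening: 0.004
clock: 12.15
tcp_pos: [0.5528, 0.0191, 0.1117]
ee_rot: [0.082, 0.648, 0.752, 0.092]
force: [-7.6, -1.9, 10.8]
opening: 0.005
```

Hard stop reached: the tip is at about 57 mm and 13–18 N, and it doesn't move when pushed further. I'll retract and check.

```bash
python3 -m pendant '[{"ax":0,"ay":0,"az":0,"tx":0,"ty":0,"tz":-0.01,"grip":0},{"ax":0,"ay":0,"az":0,"tx":0,"ty":0,"tz":-0.04,"grip":0},{"ax":0,"ay":0,"az":0,"tx":-0.02,"ty":0,"tz":-0.08,"grip":0},{"ax":0,"ay":0,"az":0,"tx":-0.06,"ty":0,"tz":-0.11,"grip":0},{"ax":0,"ay":0,"az":0,"tx":-0.1,"ty":0,"tz":-0.12,"grip":0},{"ax":0,"ay":0,"az":0,"tx":-0.1,"ty":0,"tz":-0.12,"grip":0},{"ax":0,"ay":0,"az":0,"tx":-0.1,"ty":0,"tz":-0.12,"grip":0}]'
python3 - <<'E'
from h import *
c=save('scene','scene5'); P=cloud(c); hs=cv2.cvtColor(c['image'],cv2.COLOR_RGB2HSV); N=(P-NO)@RN.as_matrix()
cv2.imwrite('pics/s5c.png',cv2.resize(c['image'][100:340,220:500,::-1],None,fx=2,fy=2))
k=(hs[...,0]<16)&(hs[...,1]>180)&(abs(N[...,0])<.025)&(abs(N[...,1]+.079)<.03)&(N[...,2]>.03); print('pad',k.sum(),np.percentile(N[k],[3,50,97],axis=0).round(4))
m=(abs(N[...,0])<.010)&(N[...,1]>-.05)&(N[...,1]<.06)&(N[...,2]>.048)&(N[...,2]<.075); q=N[m]; print('bar slope',m.sum(),np.polyfit(q[:,1],q[:,2],1))
w=bot.camera('wrist'); Q=(cloud(w)-NO)@RN.as_matrix(); m=(abs(Q[...,0])<.010)&(Q[...,1]>-.05)&(Q[...,1]<.06)&(Q[...,2]>.048)&(Q[...,2]<.075); q=Q[m]; print('wrist bar',m.sum(),np.polyfit(q[:,1],q[:,2],1) if m.sum()>50 else '')
m=(abs(Q[...,0])>.013)&(abs(Q[...,0])<.03)&(abs(Q[...,1])<.065)&(abs(Q[...,2]-.04)<.006); q=Q[m]; print('ins',m.sum(),np.percentile(q,[1,50,99],axis=0).round(4) if m.sum() else '')
o=bot.get_obs(); print(o['force'],o['qvel'].round(3),o['clock'])
E
```

```text
clock: 12.85
tcp_pos: [0.5388, -0.0844, 0.2294]
ee_rot: [0.083, 0.649, 0.751, 0.093]
force: [-0.3, 0.1, -0.4]
opening: 0.008
pad 18 [[-0.0138 -0.0811  0.0577]
 [-0.0069 -0.074   0.0591]
 [ 0.0085 -0.0692  0.0608]]
bar slope 266 [-0.00199598  0.05667646]
wrist bar 2012 [0.00114851 0.05632513]
ins 1457 [[-0.0198 -0.0565  0.035 ]
 [ 0.013  -0.0268  0.0403]
 [ 0.0198 -0.0034  0.0422]]
[ 0.29675886  0.30478175 -0.09228899] [ 0.015  0.006  0.009 -0.001 -0.001 -0.003] 12.95
```

View pics/s5c.png

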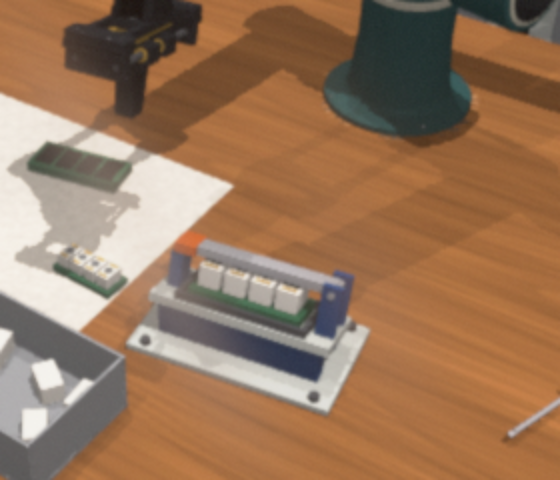

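The crop shows the bar fully down, with its nose on the post at (190,245) and the four inserts under it. The hand is clear at (130,60). The measured bar slope is 0.001–0.002 rad.

```bash
python3 -c "
from workcell import bot; print(bot.job_done())"
```

```text
the job is handed in; nothing more can be done
None
```

The green carrier lies flat in the sloped nest with the hold-down bar fully down over it. I handed the job in at about 13 s on the robot's clock. I set the carrier down until the fingers felt the bed, let go and backed off. I then swung the bar over at about 1 rad/s with shut fingers until it stopped on the post.

**Carrier:**
- It was within about 0.2 mm (x) and 1.5 mm (y) of the nest's origin after release.
- The insert tops measured 40.3 mm above the bed against 40 mm nominal, with a tilt under 0.003 rad.
- After closing, the insert tops again read 40.3 mm and the x edges had not changed. Only part of the carrier was visible under the bar, so I did not re-measure its y position.

**Bar:** Its slope measured about 0.001–0.002 rad in both the wrist and scene views, with the nose on the post.

**Hand and bystanders:** The hand was clear, with about zero force. The moves kept clear of the empty carrier, screwdriver and bin. I saw no sign of disturbance in the pictures, but I did not measure their positions again.

No check failed. One small disagreement: the top and wrist cameras differed by about 1.5 mm on the carrier's starting position, within the stated calibration.

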